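Load the jaw fossil and run the carrier board out to the gauge

ROBOT

A 6-joint arm with a two-finger parallel gripper is mounted at the origin on the work surface. World frame = base frame: x ahead of the robot, y to its left, z up, the work surface at z = 0. Lengths are in mm, angles in rad, forces in N, time in s.
With the tool pointing down it reaches from about 400 to 925 mm from the base axis. Payload 12.5 kg.
Tool frame: the origin (TCP) lies at the very end of the fingers, on their centre line; the grasp point (between the pads) lies 19 mm behind it; z points along the fingers, y is the line along which they close (so a half turn about z gives the same grasp; the last joint's range is limited). The gripper opens to 95 mm and grips with 3 to 60 N. Pads are 20 mm wide; open, the fingers measure 119 mm over their backs; the gripper's body (75 mm by 180 mm) begins 59 mm behind the grasp point.
Start: joints at [-1.219, 0.491, 1.559, -0, 1.092, -0.106], TCP at [276.259, -560.649, 214.661] pointing down, gripper open.
Joint ranges: [-3.1, 3.1], [-0.84, 2.19], [0.05, 2.79], [-1.13, 4.28], [0.06, 2.93], [-2.69, 2.69]. Speed limits (rad/s): [2.22, 2.22, 2.79, 3.14, 3.14, 3.14].

INTERFACE

Orientations are given as [roll, pitch, yaw] about the fixed x, y, z axes, in that order (R = Rz(yaw) Ry(pitch) Rx(roll)).
In Python, from cell import state, imaging, env, spot_in, mark_of gives the robot as it stands. The module is installed in compiled form; this text tells all that it offers.
- The arm moves only by the tool step_arm, never from a script. Its argument "increments" is a list of rows, each an object with "slide": the shift along the tool's x, y, z in m, a list of three; "roll": the turn about the tool's z in rad. A call has 1 to 5 rows; each row is the pose to reach, as a shift and turn from the pose commanded when the call began, along the tool's axes at that moment; what a row does not reach only later rows make up. A row lasts 1/8 s, in which the tool goes at most 62.5 mm and 10.7 degrees, less where a joint would pass 70% of its speed; a pose out of reach is approached as far as the arm can. A call with a gripper value outside its range is refused whole. "fingers" is the opening, from 0 (shut) to 1 (fully open), set as the call begins (left out, the last holds). The fingers move at their own pace and stop on an object; the grip force is fixed at half the most. Time passes only in rows, so rows that repeat a pose let the fingers close. It gives the time, the measured TCP pose, the force, the opening and the grip force at its end, in the units of the state.
- state(): the state, without advancing time (a new reading comes with each control period).
- imaging.read_camera(name): name is "side" or "top" or "wrist"; returns a dict with "color" (400x640x3 uint8, red, green, blue), "z_map" (400x640 float32, mm along the optical axis (not along the pixel's ray), 0 where there is no reading), "intrinsics" (3x3 intrinsics, pixels), "camera_from_world" (4x4, takes a point from world to camera coordinates). Camera axes: x right, y up, looking along -z (the intrinsics and any distortion apply to the point x, -y, -z); pixel columns grow to the right and rows downward; lengths in mm; the calibration is good to about 2 mm. A picture is of the moment at which its call begins.
- env.job_done(): hands the job in; it is judged then, once.
Trained networks look in the newest picture that a camera, given by its name, has taken for a name from the list of things; names that differ only in an ending like _2 or _b are one class to them, and where a whole thing is asked for, a point or a joint stands for the part that bears it (a point fixed in the world has none). Each returns a list of dicts, best first, with "confidence" (0 to 1); they miss things now and then, are a little off and sometimes report something else, mostly with a low value. They report only what shows in the picture. A call takes as long as a camera call. They do not tell look-alikes from the thing itself.
- spot_in(camera, target): "bbox" ([left, top, right, bottom] in pixels, round what is visible of it).
- mark_of(camera, target): "uv" ([column, row] in pixels: a listed point, or the origin of a listed thing).
The state is a dict: "t": time; "joints": joint angles; "qvel": joint speeds; "tau": joint torques, N m; "eef_pos": TCP position; "tcp_rot": TCP orientation; "ft_force": force on the tool from outside, world axes, zero at the start; "moment": the same for the moment, N m; "opening": opening from 0.0 (shut) to 1.0 (fully open); "grip_force": force on a finger pad.
Only numpy, scipy, OpenCV 4.12 (cv2) and the standard library are available. Lean on these libraries where they do the work, as an engineer would, in place of code of your own. Each camera call takes 0.05 s, during which the arm holds its last target. There are 200 camera calls.

TASK

In the fossil workshop, set the brown jaw fossil with white teeth upright on the carrier board, midway between its two cork strips and in the middle of the board's width, and let go of it. Then slide the loaded board straight out over the orange jack's edge until its outer end is level with the red blade of the gauge post, so the fossil can be worked on from below: out there it would tip, so keep hold of the board and finish while still holding it level on the jack. Leave the plain rocks, the jar, the bottle, the brush and the spatula alone.

Things in the scene. Friction and masses are not known exactly. Their poses are not given: they have to be found in the camera images.
- jack: Orange scissor bench jack, fixed, 240 (x) x 150 (y) x 90 mm high with a flat top plate. Origin: centre of its underside. Its x axis points outward, roughly to the robot's right (world -y): the board slides along it, over the plate's outer edge at x = +120 mm.
- board: Loose white-painted board 380 (x) x 120 (y) x 12 mm, 0.28-0.42 kg, flat on the jack (top at 102 mm), no guides; overhangs 10-40 mm at first. Origin: centre of underside; x to its outer end. Fixed on it: cork strips across it (14 x 90 x 18 mm tall) at x = +44 and +178, blue cleat near the inner end. Loaded and out at the gauge it tips unless its inner end is held down (a few N).
- board_end (a point): Middle of the board's outer end, on its top edge (board x = +190, y = 0, z = 12 mm). A thin black line runs along this end.
- board_bay (a point): Point on the board's top midway between the cork strips (120 mm clear between them) and in mid-width (board x = +111, y = 0, z = 12 mm); axes as the board's. The fossil's place.
- board_cleat (a point): Centre of the top of the blue cleat, to be gripped: a block 18 mm thick along the board's x, 60 mm wide along its y, standing 50 mm above the board's top (board x = -158, y = 0, top at z = 62 mm).
- gauge: Fixed gauge post on the table beyond the jack, on the board's +y side (away from the robot), 132 mm tall, base 60 x 60 mm centred at y = +30. x axis parallel to the jack's. Its red blade lies in the plane x = 0: the board is out when board_end is at x = 0 here (175-215 mm overhang). Origin: table level, below the blade's middle.
- gauge_mark (a point): Tip of the gauge's red blade, nearest the board, 111 mm above the table (gauge x = 0, y = -20 mm). The blade is 4 mm thick along x, 22 mm tall, and ends 15 mm beside the edge of a board that is square and central on the jack.
- fossil: Loose jaw fossil: brown block 90 (x) x 48 (y) mm, sides upright and flat to 34 mm, overall 42 mm tall plus a row of small white teeth (to 52 mm) along x on its top; 0.38 to 0.56 kg. Origin: centre of its underside; z up. Starts on the table, in one of three places among the rocks. Grip across y.
- rock_a: Loose plain grey rock about 62 x 52 x 45 mm, on the table near the fossil; origin under its centre. Leave alone.
- rock_b: Loose plain grey-brown rock about 55 x 55 x 45 mm, on the table near the fossil; origin under its centre. Leave alone.
- jar: Loose jar with white lid, 56 mm across, 85 mm tall, upright between robot and jack; origin under its centre. Leave alone.
- bottle: Loose bottle with red cap, 60 mm across, 170 mm tall, upright at the back of the table; origin under its centre. Leave alone.
- brush: Loose hand brush, about 160 mm long, lying at the back of the table. Leave alone.
- spatula: Loose spatula with wooden handle, about 160 mm long, lying at the back of the table. Leave alone.
Not all that is in view belongs to the job. What is shaped like the fossil but blue or green is not meant.

How it is judged:
By the outcome, as a careful person would: the job done as asked, in the order asked, and still so for the second after the job is handed in, while the arm keeps its last pose, push and grip.
It also fails if it takes over 53 s, if anything falls off the work surface, if the arm or the gripper's body presses on something with over 40 N, if the wrist force passes 120 N, or if a joint passes its speed limit or range.

## Working session

There is one attempt and no reset: what is moved stays moved. The work goes in short steps, Python scripts to look and compute and a tool call to move; the robot and the scene stay as the last step left them, time stands still between calls to the robot, and variables do not carry over. Pictures are saved under pics/ and viewed, at most 10 in all, crops included, and the job is handed in when it is done.

Besides the shell and the picture viewer there is one more tool, called after "Emit:" by a JSON object that holds its "method" and its "body". step_arm: Moves the arm, as the interface text tells. Its arguments: {"type":"object","properties":{"increments":{"type":"array"},"fingers":{"type":"number"}},"required":["increments"]}

```bash
mkdir -p pics; cat > h.py <<'E'
import numpy as np, cv2
from cell import state, imaging, env, spot_in, mark_of
from scipy.spatial.transform import Rotation as Ro
def cam(n,save=None):
    d=imaging.read_camera(n)
    if save: cv2.imwrite(f'pics/{save}.png',d['color'][:,:,::-1])
    return d
def ray(d,uv,z=None,depth=None):
    K=np.array(d['intrinsics']);T=np.linalg.inv(np.array(d['camera_from_world']))
    p=np.array([(uv[0]-K[0,2])/K[0,0],-(uv[1]-K[1,2])/K[1,1],-1.])
    o=T[:3,3];v=T[:3,:3]@p
    if z is not None: return o+v*(z-o[2])/v[2]
    return o+v*depth
def cloud(d):
    K=np.array(d['intrinsics']);T=np.linalg.inv(np.array(d['camera_from_world']))
    v,u=np.mgrid[:400,:640];Z=d['z_map'].astype(float)
    P=np.stack([(u-K[0,2])/K[0,0]*Z,-(v-K[1,2])/K[1,1]*Z,-Z],-1)
    return P@T[:3,:3].T+T[:3,3]
def rot(): return Ro.from_euler('xyz',state()['tcp_rot']).as_matrix()
def rel(target,yvec=None):
    """tool-frame slide (m) and roll to reach TCP target (mm) with tool y along yvec"""
    s=state();R=rot();d=R.T@(np.array(target)-s['eef_pos'])/1000
    r=0
    if yvec is not None:
        a=R.T@np.array([yvec[0],yvec[1],0.]);r=np.arctan2(-a[0],a[1]); r=(r+np.pi/2)%np.pi-np.pi/2
    return d.round(4),round(float(r),4)
E
python3 - <<'E'
from h import *
np.set_printoptions(precision=1,suppress=True)
s=state();print(s);print(rot())
for c in('top','side'):
    d=cam(c,c+'0');P=cloud(d)
    print(c,d['intrinsics'],np.linalg.inv(d['camera_from_world']))
    for t in('board','fossil','rock_a','jar','bottle','gauge','jack'):
        print(t,[(round(x['confidence'],2),np.round(x['bbox'])) for x in spot_in(c,t)][:4])
    for t,z in(('fossil',0),('board_end',102),('board_bay',102),('board_cleat',152),('gauge_mark',111)):
        print(t,[(round(x['confidence'],2),np.round(x['uv']),ray(d,x['uv'],z)) for x in mark_of(c,t)][:4])
E
```

```text
{'t': 0.0, 'joints': array([-1.2,  0.5,  1.6, -0. ,  1.1, -0.1]), 'qvel': array([-0.,  0., -0., -0., -0., -0.]), 'tau': array([ -0. , -61.3, -25.8,   0.1,   0. ,  -0. ]), 'eef_pos': array([ 276.2, -560.4,  214. ]), 'tcp_rot': array([-3.1, -0. ,  0.5]), 'ft_force': array([ 0.2, -0.6,  0. ]), 'moment': array([0., 0., 0.]), 'grip_force': 0.0, 'opening': 1.004035590234166}
[[ 0.9  0.4 -0. ]
 [ 0.4 -0.9  0. ]
 [ 0.  -0.  -1. ]]
top [[376.    0.  316.1]
 [  0.  376.  191.3]
 [  0.    0.    1. ]] [[   0.     1.    -0.1  438.8]
 [  -1.     0.     0.   -69.1]
 [   0.     0.1    1.  1294.8]
 [   0.     0.     0.     1. ]]
board [(0.84, array([190., 179., 309., 226.]))]
fossil [(0.92, array([381., 213., 403., 248.])), (0.91, array([377., 264., 408., 288.])), (0.73, array([422., 228., 450., 247.]))]
rock_a [(0.76, array([399., 188., 417., 206.])), (0.71, array([344., 232., 363., 250.]))]
jar [(0.52, array([231., 247., 250., 265.]))]
bottle [(0.83, array([196., 128., 226., 153.]))]
gauge [(0.65, array([344., 150., 368., 170.]))]
jack [(0.55, array([225., 172., 298., 222.])), (0.26, array([349., 1
[... 1185 characters left out ...]
, array([230., 208., 327., 309.]))]
fossil [(0.78, array([387., 190.]), array([ 429.1, -362.1,    0. ])), (0.7, array([409., 174.]), array([ 400.1, -486.6,    0. ])), (0.65, array([312., 163.]), array([ 733.4, -359.9,    0. ])), (0.54, array([311., 190.]), array([ 647.1, -219.2,    0. ]))]
board_end [(0.96, array([308., 206.]), array([541.3, -50. , 102. ])), (0.27, array([391., 193.]), array([ 371. , -229.2,  102. ]))]
board_bay [(0.62, array([298., 225.]), array([522.3,  27.9, 102. ])), (0.36, array([314., 161.]), array([ 650.7, -248.9,  102. ]))]
board_cleat [(0.96, array([231., 284.]), array([507.6, 286.6, 152. ]))]
gauge_mark [(0.85, array([315., 163.]), array([ 634.8, -227. ,  111. ]))]
```

```bash
python3 - <<'E'
import cv2
t=cv2.imread('pics/top0.png')[110:310,170:470]
s=cv2.imread('pics/side0.png')
cv2.imwrite('pics/t1.png',cv2.resize(t,None,fx=2.6,fy=2.6,interpolation=2))
E
```

```text
(no output)
```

View pics/t1.png

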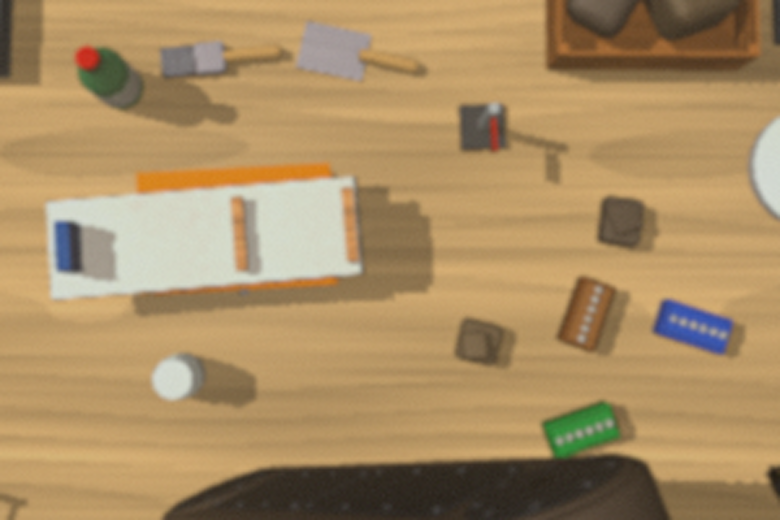

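View pics/side0.png

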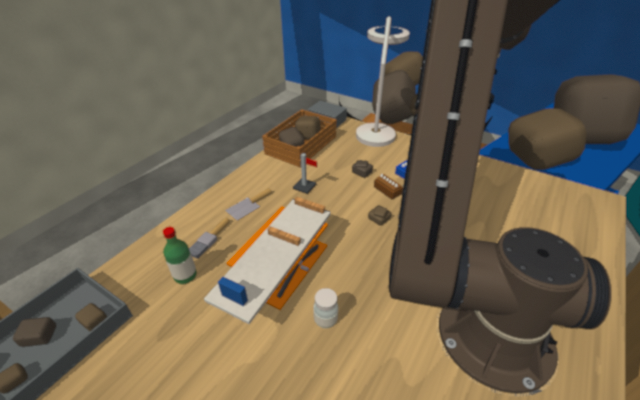

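Candidates in the top picture: brown (393,229), blue (433,240), green (390,273). The brown one with white teeth fits the description. The gauge's red blade is at about (360,161), the cleat at (195,204) and the jack's orange edges show on both sides of the skewed board. Next I measure poses.

```bash
cat >> h.py <<'E'
def hsvmask(d,lo,hi):
    return cv2.inRange(cv2.cvtColor(d['color'],cv2.COLOR_RGB2HSV),np.array(lo),np.array(hi))>0
def fossil(d,P,box):
    l,t,r,b=[int(x) for x in box]; m=np.zeros((400,640),bool);m[max(t,0):b+1,max(l,0):r+1]=1
    m&=(P[...,2]>22)&(P[...,2]<60)&(d['z_map']>0)
    q=P[m];(c,wh,a)=cv2.minAreaRect(q[:,:2].astype(np.float32))
    bx=cv2.boxPoints((c,wh,a));e=bx[1]-bx[0];f=bx[2]-bx[1];x=e if np.hypot(*e)>np.hypot(*f) else f
    return np.array(c),wh,x/np.hypot(*x),len(q)
E
python3 - <<'E'
from h import *
np.set_printoptions(precision=3,suppress=True)
d=cam('top');P=cloud(d)
c,wh,x,n=fossil(d,P,[379,211,406,250]);print('fossil',c,wh,x,n)
y=[-x[1],x[0]];print(rel([c[0],c[1],200],y))
for nm,lo,hi,zl,zh in(('orange',(8,200,150),(20,255,255),80,100),('blue',(105,120,60),(125,255,255),130,175),('red',(0,150,80),(6,255,255),90,135)):
    m=hsvmask(d,lo,hi)&(P[...,2]>zl)&(P[...,2]<zh);q=P[m];r=cv2.minAreaRect(q[:,:2].astype(np.float32))
    print(nm,len(q),r,cv2.boxPoints(r),q.mean(0))
m=(P[...,2]>96)&(P[...,2]<108)&hsvmask(d,(0,0,110),(179,70,255));q=P[m];r=cv2.minAreaRect(q[:,:2].astype(np.float32));print('board',r,cv2.boxPoints(r))
E
```

```text
fossil [ 423.221 -356.074] (49.05378723144531, 90.0720443725586) [ 0.934 -0.356] 388
(array([ 0.222, -0.119,  0.015]), 0.8221)
orange 329 ((529.0817260742188, 91.50625610351562), (146.63038635253906, 233.53892517089844), 3.035778760910034) [[449.685 204.229]
 [462.053 -28.982]
 [608.478 -21.217]
 [596.11  211.995]] [590.272 102.219  88.366]
blue 58 ((504.3275451660156, 286.0873107910156), (49.00798797607422, 11.230527877807617), 2.7013940811157227) [[479.586 290.541]
 [480.115 279.323]
 [529.069 281.633]
 [528.54  292.851]] [505.682 285.336 150.583]
red 23 ((643.6785888671875, -225.44430541992188), (33.35665512084961, 3.558030366897583), 3.8856711387634277) [[ 626.918 -224.8  ]
 [ 627.159 -228.349]
 [ 660.439 -226.089]
 [ 660.198 -222.539]] [ 643.436 -224.512  114.455]
board ((510.33367919921875, 34.2789306640625), (283.21270751953125, 1376.3831787109375), 19.642623901367188) [[ 145.631  634.822]
 [ 608.305 -661.466]
 [ 875.037 -566.264]
 [ 412.362  730.024]]
```

Emit:
{"method": "step_arm", "body": {"increments": [{"slide":[0.045,-0.024,0.003],"roll":0.17},{"slide":[0.1,-0.054,0.007],"roll":0.34},{"slide":[0.155,-0.083,0.01],"roll":0.51},{"slide":[0.2,-0.107,0.013],"roll":0.68},{"slide":[0.222,-0.119,0.015],"roll":0.822}], "fingers": 1}}

```text
t: 1.98
eef_pos: [424.0, -353.7, 199.7]
tcp_rot: [-3.142, -0.0, -0.367]
ft_force: [-0.0, -1.0, 0.4]
opening: 1.0
grip_force: 0.0
```

```bash
python3 - <<'E'
from h import *
np.set_printoptions(precision=3,suppress=True)
s=state();print(s['eef_pos'],s['joints'])
d=cam('wrist','w1');P=cloud(d);b=spot_in('wrist','fossil');print([(x['confidence'],np.round(x['bbox'])) for x in b])
for x in b[:2]:
    try:
        c,wh,ax,n=fossil(d,P,x['bbox']);print('fossil',c,wh,ax,n);print(rel([c[0],c[1],6],[-ax[1],ax[0]]))
    except Exception as e: print(e)
E
```

```text
[ 424.022 -353.651  199.736] [-0.815  0.404  1.757  0.     0.98   1.123]
[(0.82, array([316., 253., 383., 325.])), (0.67, array([297., 143., 339., 220.])), (0.62, array([395., 128., 482., 173.])), (0.25, array([  0., 216.,  26., 266.]))]
fossil [ 279.612 -347.52 ] (47.9245491027832, 89.32737731933594) [ 0.324 -0.946] 1336
(array([-0.137,  0.045,  0.194]), 0.8765)
fossil [ 428.033 -355.736] (45.892669677734375, 88.6750717163086) [ 0.938 -0.346] 3178
(array([0.004, 0.   , 0.194]), -0.0103)
```

View pics/w1.png

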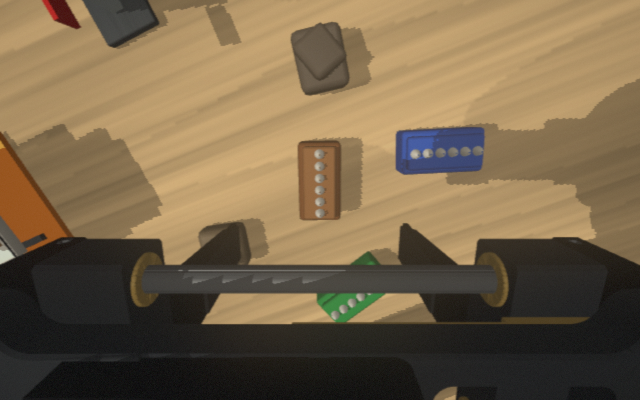

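The picture shows the brown jaw with white teeth at (319,180), aligned with the fingers. Blue is at (440,150) and green at (350,287), so brown is confirmed. Descending now.

Emit:
{"method": "step_arm", "body": {"increments": [{"slide":[0.003,0,0.05],"roll":-0.01},{"slide":[0.003,0,0.105],"roll":-0.01},{"slide":[0.003,0,0.155],"roll":-0.01},{"slide":[0.003,0,0.185],"roll":-0.01},{"slide":[0.003,0,0.193],"roll":-0.01}]}}

```text
t: 2.7
eef_pos: [424.7, -357.2, 5.1]
tcp_rot: [-3.141, 0.002, -0.353]
ft_force: [-0.4, -0.1, 0.7]
opening: 1.0
grip_force: 0.0
```

Emit:
{"method": "step_arm", "body": {"increments": [{"slide":[0,0,0]},{"slide":[0,0,0]},{"slide":[0,0,0]},{"slide":[0,0,0]},{"slide":[0,0,0]}], "fingers": 0}}

```text
invalid input at $.increments[0]: expected keys slide, roll
```

Emit:
{"method": "step_arm", "body": {"increments": [{"slide":[0,0,0],"roll":0},{"slide":[0,0,0],"roll":0},{"slide":[0,0,0],"roll":0},{"slide":[0,0,0],"roll":0},{"slide":[0,0,0],"roll":0}], "fingers": 0}}

```text
t: 3.32
eef_pos: [425.7, -356.8, 7.0]
tcp_rot: [3.141, -0.0, -0.354]
ft_force: [1.3, 1.8, 2.3]
opening: 0.535
grip_force: 1.4
```

Emit:
{"method": "step_arm", "body": {"increments": [{"slide":[0,0,0],"roll":0},{"slide":[0,0,0],"roll":0},{"slide":[0,0,0],"roll":0}]}}

```text
t: 3.7
eef_pos: [425.7, -356.7, 6.9]
tcp_rot: [-3.142, -0.0, -0.354]
ft_force: [0.2, 3.5, 6.5]
opening: 0.505
grip_force: 30.0
```

Emit:
{"method": "step_arm", "body": {"increments": [{"slide":[0,0,-0.02],"roll":0},{"slide":[0,0,-0.06],"roll":0},{"slide":[0,0,-0.11],"roll":0},{"slide":[0,0,-0.16],"roll":0},{"slide":[0,0,-0.193],"roll":0}]}}

```text
t: 4.32
eef_pos: [425.5, -356.9, 201.4]
tcp_rot: [3.141, -0.001, -0.354]
ft_force: [0.2, 0.2, -5.7]
opening: 0.503
grip_force: 30.0
```

```bash
python3 - <<'E'
from h import *
np.set_printoptions(precision=3,suppress=True)
s=state();print(s['eef_pos'],s['joints'],s['grip_force'],s['opening'],s['ft_force'])
d=cam('top','top2');P=cloud(d)
m=(P[...,2]>97)&(P[...,2]<110)&hsvmask(d,(0,0,110),(179,70,255))
m[:,:185]=0;m[:,312:]=0;m[:172]=0;m[230:]=0
n,l,st,_=cv2.connectedComponentsWithStats(m.astype(np.uint8));q=P[m]
r=cv2.minAreaRect(q[:,:2].astype(np.float32));print('board',r,cv2.boxPoints(r))
for t,z in(('board_end',102),('board_bay',102),('board_cleat',152)):
    print(t,[(round(x['confidence'],2),np.round(x['uv'],1),ray(d,x['uv'],z)) for x in mark_of('top',t)][:2])
m=hsvmask(d,(5,60,80),(20,190,255))&(P[...,2]>108)&(P[...,2]<130);n,l,st,_=cv2.connectedComponentsWithStats(m.astype(np.uint8))
for i in range(1,n):
    if st[i][4]>15: print('cork',st[i],P[l==i].mean(0))
E
```

```text
[ 425.53  -356.873  201.441] [-0.817  0.406  1.748 -0.     0.986  1.108] 29.999088048934937 0.5034213941489696 [ 0.221  0.188 -5.661]
board ((516.716796875, 128.24537658691406), (119.77628326416016, 378.4080505371094), 4.882858753204346) [[440.941 311.665]
 [473.151 -65.37 ]
 [592.492 -55.174]
 [560.283 321.86 ]]
board_end [(0.52, array([351.9, 240.1]), array([ 393.935, -199.531,  102.   ]))]
board_bay [(0.79, array([282.8, 198.6]), array([524.646,  19.239, 102.   ]))]
board_cleat [(0.55, array([188.9, 205.2]), array([500.453, 299.22 , 152.   ]))]
cork [302 182   6  29 128] [531.356 -49.602 118.815]
cork [259 186   7  28 135] [520.346  83.364 118.638]
```

```bash
python3 - <<'E'
from h import *
print(rel([526,17.3,200],[0.996,0.085]))
E
```

```text
(array([-0.0351, -0.3856, -0.0012]), 1.1315)
```

Emit:
{"method": "step_arm", "body": {"increments": [{"slide":[-0.003,-0.03,0],"roll":-0.12},{"slide":[-0.007,-0.075,0],"roll":-0.29},{"slide":[-0.011,-0.12,0],"roll":-0.46},{"slide":[-0.015,-0.165,0],"roll":-0.63},{"slide":[-0.019,-0.21,0],"roll":-0.8}]}}

```text
t: 5.15
eef_pos: [480.1, -151.6, 197.4]
tcp_rot: [-3.139, 0.002, 0.451]
ft_force: [-0.4, 0.7, -4.1]
opening: 0.501
grip_force: 30.0
```

```bash
python3 - <<'E'
from h import *
s=state();print(s['eef_pos'],s['joints'])
print(rel([526,17.3,200],[0.996,0.085]))
E
```

```text
[ 480.07056321 -151.61906886  197.37297439] [-4.37121128e-01  3.41494570e-01  1.87048864e+00 -1.52084808e-04
  9.33249527e-01  6.82553097e-01]
(array([ 0.115 , -0.132 , -0.0025]), -1.2047)
```

Emit:
{"method": "step_arm", "body": {"increments": [{"slide":[0.026,-0.03,0],"roll":-0.18},{"slide":[0.053,-0.061,0],"roll":-0.36},{"slide":[0.08,-0.092,0],"roll":-0.54},{"slide":[0.1,-0.115,0],"roll":-0.72},{"slide":[0.115,-0.132,0],"roll":-0.9}]}}

```text
t: 5.78
eef_pos: [526.8, 16.8, 197.2]
tcp_rot: [-3.138, 0.001, 1.353]
ft_force: [0.1, -0.6, -5.4]
opening: 0.502
grip_force: 30.0
```

Emit:
{"method": "step_arm", "body": {"increments": [{"slide":[0,0,0],"roll":-0.15},{"slide":[0,0,0],"roll":-0.3},{"slide":[0,0,0],"roll":-0.3}]}}

```text
t: 6.15
eef_pos: [526.7, 15.5, 197.6]
tcp_rot: [-3.138, -0.0, 1.645]
ft_force: [0.2, -0.8, -4.7]
opening: 0.502
grip_force: 30.0
```

```bash
python3 - <<'E'
from h import *
np.set_printoptions(precision=3,suppress=True)
s=state();print(s['eef_pos'],s['joints'])
print(rel([526,17.3,200],[0.996,0.085]))
d=cam('wrist','w2');P=cloud(d)
z=P[...,2]
# held fossil: pixels between z 195 and 260 near tcp
e=s['eef_pos'];m=(abs(P[...,0]-e[0])<70)&(abs(P[...,1]-e[1])<70)&(z>e[2]+15)&(z<e[2]+60)&hsvmask(d,(4,70,30),(18,255,255))
q=P[m];print(len(q));
if len(q)>20:
    r=cv2.minAreaRect(q[:,:2].astype(np.float32));print(r,cv2.boxPoints(r)-e[:2])
E
```

```text
[526.736  15.47  197.599] [-0.096  0.373  1.817 -0.     0.955 -0.17 ]
(array([ 0.002, -0.001, -0.002]), -0.0111)
10994
((527.413818359375, 18.975698471069336), (68.58897399902344, 82.66072845458984), 3.508754014968872) [[-36.082  42.66 ]
 [-31.023 -39.846]
 [ 37.437 -35.648]
 [ 32.379  46.857]]
```

View pics/w2.png

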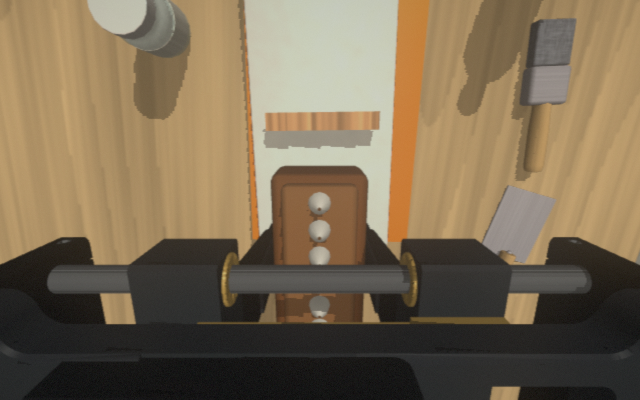

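The fossil is held squarely at (320,245), with the inner cork strip at (322,120) ahead of it. I lower it into the bay.

Emit:
{"method": "step_arm", "body": {"increments": [{"slide":[0.002,-0.001,0.025],"roll":-0.011},{"slide":[0.002,-0.001,0.05],"roll":-0.011},{"slide":[0.002,-0.001,0.07],"roll":-0.011},{"slide":[0.002,-0.001,0.08],"roll":-0.011},{"slide":[0.002,-0.001,0.085],"roll":-0.011}]}}

```text
t: 6.82
eef_pos: [526.2, 17.2, 114.0]
tcp_rot: [-3.141, -0.0, 1.655]
ft_force: [-0.1, 0.4, -5.2]
opening: 0.5
grip_force: 30.0
```

Emit:
{"method": "step_arm", "body": {"increments": [{"slide":[0,0,0.001],"roll":0},{"slide":[0,0,0.002],"roll":0},{"slide":[0,0,0.002],"roll":0}]}}

```text
t: 7.2
eef_pos: [526.5, 17.3, 113.0]
tcp_rot: [3.141, 0.0, 1.657]
ft_force: [-0.6, -0.2, -4.3]
opening: 0.506
grip_force: 30.0
```

Emit:
{"method": "step_arm", "body": {"increments": [{"slide":[0,0,0.001],"roll":0},{"slide":[0,0,0.002],"roll":0},{"slide":[0,0,0.003],"roll":0},{"slide":[0,0,0.0035],"roll":0},{"slide":[0,0,0.0035],"roll":0}]}}

```text
t: 7.82
eef_pos: [526.3, 17.3, 109.1]
tcp_rot: [-3.142, 0.0, 1.657]
ft_force: [0.8, 0.2, -4.9]
opening: 0.505
grip_force: 30.0
```

Emit:
{"method": "step_arm", "body": {"increments": [{"slide":[0,0,0.0007],"roll":0},{"slide":[0,0,0.0014],"roll":0},{"slide":[0,0,0.0014],"roll":0}]}}

```text
t: 8.2
eef_pos: [526.4, 17.3, 108.9]
tcp_rot: [3.141, 0.0, 1.657]
ft_force: [-4.0, 0.2, 12.4]
opening: 0.504
grip_force: 30.0
```

Emit:
{"method": "step_arm", "body": {"increments": [{"slide":[0,0,-0.001],"roll":0},{"slide":[0,0,-0.001],"roll":0},{"slide":[0,0,-0.001],"roll":0},{"slide":[0,0,-0.001],"roll":0}], "fingers": 0.9}}

```text
t: 8.7
eef_pos: [526.4, 17.3, 108.7]
tcp_rot: [3.142, 0.0, 1.657]
ft_force: [-0.1, 0.1, -0.2]
opening: 0.863
grip_force: 0.0
```

Emit:
{"method": "step_arm", "body": {"increments": [{"slide":[0,0,-0.02],"roll":0},{"slide":[0,0,-0.06],"roll":0},{"slide":[0,0,-0.11],"roll":0},{"slide":[0,0,-0.14],"roll":0},{"slide":[0,0,-0.15],"roll":0}]}}

```text
t: 9.32
eef_pos: [526.7, 17.3, 260.2]
tcp_rot: [3.139, 0.001, 1.657]
ft_force: [0.3, -0.3, -0.0]
opening: 0.899
grip_force: 0.0
```

```bash
cat >> h.py <<'E'
def boardpose(d,P,c0=None):
    m=(P[...,2]>97)&(P[...,2]<110)&hsvmask(d,(0,0,110),(179,70,255))
    m&=(abs(P[...,0]-525)<100)&(P[...,1]>-260)&(P[...,1]<360)
    n,l,st,_=cv2.connectedComponentsWithStats(m.astype(np.uint8));k=1+np.argmax(st[1:,4])
    q=P[m];r=cv2.minAreaRect(q[:,:2].astype(np.float32));return r,cv2.boxPoints(r)
E
python3 - <<'E'
from h import *
np.set_printoptions(precision=3,suppress=True)
s=state();print(s['eef_pos'],s['joints'])
d=cam('wrist','w3');P=cloud(d);z=P[...,2]
m=hsvmask(d,(4,70,20),(18,255,255))&(z>125)&(z<160)&(abs(P[...,0]-526)<60)&(abs(P[...,1]-17)<62)
n,l,st,_=cv2.connectedComponentsWithStats(m.astype(np.uint8));k=1+np.argmax(st[1:,4]);q=P[l==k]
print('fossil',cv2.minAreaRect(q[:,:2].astype(np.float32)),len(q))
for x in mark_of('wrist','board_bay')[:1]+mark_of('wrist','board_end')[:1]: print(x['confidence'],ray(d,x['uv'],102))
d=cam('top','top3');P=cloud(d);print('board',boardpose(d,P))
E
```

```text
[526.672  17.286 260.156] [-0.093  0.303  1.738 -0.     1.098 -0.179]
fossil ((526.6563720703125, 17.264144897460938), (46.758140563964844, 88.91565704345703), 5.0996503829956055) 3567
0.92 [539.409 -62.626 102.   ]
board (((516.853759765625, 128.71279907226562), (119.57069396972656, 378.6704406738281), 4.959214210510254), array([[440.925, 312.171],
       [473.66 , -65.082],
       [592.783, -54.745],
       [560.048, 322.507]], dtype=float32))
```

View pics/w3.png

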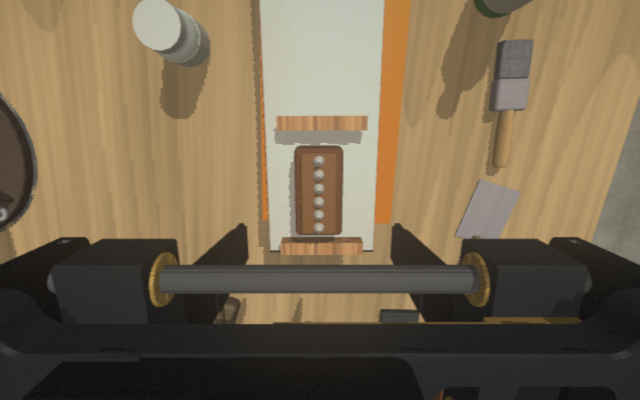

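The picture shows the fossil standing upright between the strips: fossil at (319,190), strips at (322,122) and (321,246). Next is the cleat.

```bash
python3 - <<'E'
from h import *
np.set_printoptions(precision=3,suppress=True)
d=cam('wrist');P=cloud(d);z=P[...,2]
m=hsvmask(d,(4,50,60),(20,255,255))&(z>112)&(z<123)&(abs(P[...,0]-526)<60)
n,l,st,_=cv2.connectedComponentsWithStats(m.astype(np.uint8))
for i in range(1,n):
    if st[i][4]>200: print('cork',st[i],cv2.minAreaRect(P[l==i][:,:2].astype(np.float32)))
print(rel([503.2,286.1,230],[0.0864,-0.9963]))
E
```

```text
cork [ 278  116   92   15 1364] ((524.6253051757812, 84.38397979736328), (89.74858093261719, 13.368114471435547), 4.924013614654541)
cork [ 282  241   83   15 1191] ((536.2106323242188, -48.566200256347656), (89.7605972290039, 14.575543403625488), 4.777645587921143)
(array([0.27 , 0.001, 0.027]), 1.5702)
```

The strips' midline is about 4 mm off the fossil laterally (the top camera was slightly off). There is ample time, so I regrip and shift it 4 mm.

Emit:
{"method": "step_arm", "body": {"increments": [{"slide":[0,0,0.04],"roll":0},{"slide":[0,0,0.085],"roll":0},{"slide":[0,0,0.125],"roll":0},{"slide":[0,0,0.145],"roll":0},{"slide":[0,0,0.149],"roll":0}]}}

```text
t: 10.2
eef_pos: [525.3, 17.4, 107.6]
tcp_rot: [-3.138, -0.001, 1.657]
ft_force: [-0.0, 0.1, 0.6]
opening: 0.899
grip_force: 0.0
```

Emit:
{"method": "step_arm", "body": {"increments": [{"slide":[0,0,0],"roll":0},{"slide":[0,0,0],"roll":0},{"slide":[0,0,0],"roll":0},{"slide":[0,0,0],"roll":0},{"slide":[0,0,0],"roll":0}], "fingers": 0}}

```text
t: 10.82
eef_pos: [526.4, 17.3, 110.1]
tcp_rot: [3.141, 0.0, 1.657]
ft_force: [-0.6, -0.1, 4.0]
opening: 0.504
grip_force: 30.0
```

Emit:
{"method": "step_arm", "body": {"increments": [{"slide":[0,0,0],"roll":0},{"slide":[0,0,0],"roll":0}]}}

```text
t: 11.08
eef_pos: [526.4, 17.3, 110.1]
tcp_rot: [3.141, 0.0, 1.657]
ft_force: [-1.3, 0.8, 5.1]
opening: 0.503
grip_force: 30.0
```

Emit:
{"method": "step_arm", "body": {"increments": [{"slide":[0,0,-0.004],"roll":0},{"slide":[0,0,-0.008],"roll":0},{"slide":[0,0.002,-0.008],"roll":0},{"slide":[0,0.004,-0.008],"roll":0},{"slide":[0,0.004,-0.006],"roll":0}]}}

```text
t: 11.7
eef_pos: [530.5, 17.6, 115.6]
tcp_rot: [3.141, 0.0, 1.657]
ft_force: [0.1, 0.4, -4.9]
opening: 0.507
grip_force: 30.0
```

Emit:
{"method": "step_arm", "body": {"increments": [{"slide":[0,0,0.002],"roll":0},{"slide":[0,0,0.004],"roll":0},{"slide":[0,0,0.006],"roll":0},{"slide":[0,0,0.0063],"roll":0},{"slide":[0,0,0.0063],"roll":0}]}}

```text
t: 12.32
eef_pos: [530.3, 17.6, 110.1]
tcp_rot: [3.141, 0.0, 1.657]
ft_force: [-2.9, 0.9, 5.1]
opening: 0.504
grip_force: 30.0
```

In contact again; release and retreat.

Emit:
{"method": "step_arm", "body": {"increments": [{"slide":[0,0,0],"roll":0},{"slide":[0,0,0],"roll":0},{"slide":[0,0,0],"roll":0},{"slide":[0,0,0],"roll":0}], "fingers": 0.9}}

```text
t: 12.82
eef_pos: [530.4, 17.6, 109.4]
tcp_rot: [3.142, 0.0, 1.657]
ft_force: [-0.5, 0.2, -0.0]
opening: 0.86
grip_force: 0.0
```

Emit:
{"method": "step_arm", "body": {"increments": [{"slide":[0,0,-0.02],"roll":0},{"slide":[0,0,-0.06],"roll":0},{"slide":[0,0,-0.11],"roll":0},{"slide":[0,0,-0.14],"roll":0},{"slide":[0,0,-0.15],"roll":0}]}}

```text
t: 13.45
eef_pos: [530.7, 17.6, 260.9]
tcp_rot: [3.139, 0.001, 1.657]
ft_force: [-0.0, -0.3, -0.1]
opening: 0.904
grip_force: 0.0
```

```bash
python3 - <<'E'
from h import *
np.set_printoptions(precision=3,suppress=True)
d=cam('wrist','w4');P=cloud(d);z=P[...,2]
b=hsvmask(d,(4,50,20),(20,255,255))&(abs(P[...,0]-526)<60)&(P[...,1]<110)
for nm,lo,hi in(('cork',112,123),('fossil',125,160)):
    n,l,st,_=cv2.connectedComponentsWithStats((b&(z>lo)&(z<hi)).astype(np.uint8))
    for i in range(1,n):
        if st[i][4]>300: print(nm,st[i],cv2.minAreaRect(P[l==i][:,:2].astype(np.float32)))
m=hsvmask(d,(105,120,30),(125,255,255))&(z>130)&(z<175);print('cleat',m.sum(), cv2.minAreaRect(P[m][:,:2].astype(np.float32)) if m.sum()>9 else '')
# jack orange in wrist view
m=hsvmask(d,(8,200,120),(20,255,255))&(z>80)&(z<100);q=P[m];print('jack',cv2.minAreaRect(q[:,:2].astype(np.float32)))
print(rel([507,286.1,230],[0.0864,-0.9963]))
E
```

```text
cork [ 273  116   91   14 1261] ((524.5311889648438, 84.63573455810547), (89.32211303710938, 12.538275718688965), 4.934282302856445)
cork [ 278  240   82   15 1210] ((536.2586059570312, -48.896759033203125), (89.91373443603516, 15.217745780944824), 4.85988187789917)
fossil [ 295  147   48   88 3676] ((530.7611694335938, 17.202716827392578), (47.087745666503906, 89.75553131103516), 4.806008815765381)
cleat 0 
jack ((0.0, 0.0), (0.0, 0.0), 0.0)
(array([ 0.27 , -0.001,  0.031]), 1.5703)
```

Emit:
{"method": "step_arm", "body": {"increments": [{"slide":[0.04,0,0.005],"roll":-0.18},{"slide":[0.085,0,0.01],"roll":-0.36},{"slide":[0.13,0,0.015],"roll":-0.54},{"slide":[0.175,0,0.02],"roll":-0.72},{"slide":[0.22,0,0.025],"roll":-0.9}], "fingers": 0.75}}

```text
t: 14.12
eef_pos: [510.7, 238.1, 232.5]
tcp_rot: [-3.14, -0.001, 2.563]
ft_force: [-0.1, 0.0, -0.4]
opening: 0.749
grip_force: 0.0
```

```bash
python3 - <<'E'
from h import *
print(rel([507,286,215],[0.0864,-0.9963]))
E
```

```text
(array([0.0293, 0.0381, 0.0175]), -0.6655)
```

Emit:
{"method": "step_arm", "body": {"increments": [{"slide":[0.01,0.013,0.006],"roll":-0.18},{"slide":[0.02,0.026,0.012],"roll":-0.36},{"slide":[0.029,0.038,0.017],"roll":-0.54},{"slide":[0.029,0.038,0.017],"roll":-0.665},{"slide":[0.029,0.038,0.017],"roll":-0.665}]}}

```text
t: 14.75
eef_pos: [507.7, 284.5, 215.8]
tcp_rot: [-3.141, -0.002, -3.062]
ft_force: [-0.3, -0.2, 0.0]
opening: 0.751
grip_force: 0.0
```

```bash
python3 - <<'E'
from h import *
np.set_printoptions(precision=3,suppress=True)
s=state();print(s['eef_pos'],s['joints'],s['tcp_rot'])
d=cam('wrist','w5');P=cloud(d);z=P[...,2]
m=hsvmask(d,(105,100,30),(125,255,255))&(z>148)&(z<158);print('cleat',m.sum(), cv2.minAreaRect(P[m][:,:2].astype(np.float32)) if m.sum()>9 else '')
print(rel([507.2,286,106],[0.0864,-0.9963]))
d=cam('top');P=cloud(d)
m=hsvmask(d,(105,100,30),(125,255,255))&(P[...,2]>145)&(P[...,2]<158)&(P[...,0]>400);print('cleat top',m.sum(), P[m].mean(0))
E
```

```text
[507.74  284.466 215.792] [ 0.397  0.429  1.664 -0.     1.05  -1.253] [-3.141 -0.002 -3.062]
cleat 1325 ((506.403564453125, 286.1372985839844), (57.293025970458984, 15.559271812438965), 4.295397758483887)
(array([0.   , 0.002, 0.11 ]), -0.0091)
cleat top 2 [476.964 282.268 149.938]
```

View pics/w5.png

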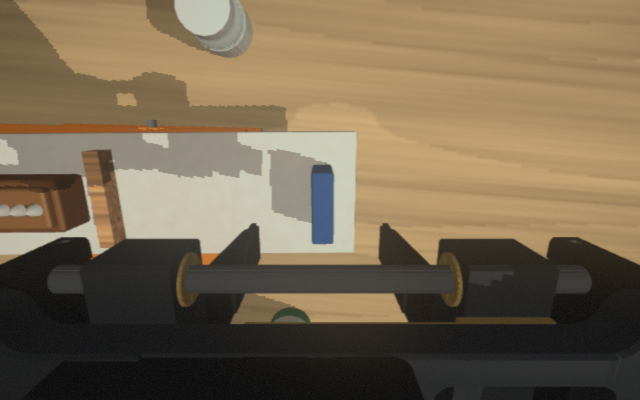

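The cleat at (322,204) lies between the fingers. I descend and grip it.

Emit:
{"method": "step_arm", "body": {"increments": [{"slide":[-0.0005,0.002,0.03],"roll":-0.009},{"slide":[-0.0005,0.002,0.06],"roll":-0.009},{"slide":[-0.0005,0.002,0.085],"roll":-0.009},{"slide":[-0.0005,0.002,0.1],"roll":-0.009},{"slide":[-0.0005,0.002,0.106],"roll":-0.009}]}}

```text
t: 15.48
eef_pos: [508.5, 286.4, 110.7]
tcp_rot: [-3.141, -0.001, -3.054]
ft_force: [-0.5, 0.9, -0.2]
opening: 0.748
grip_force: 0.0
```

Emit:
{"method": "step_arm", "body": {"increments": [{"slide":[0,0,0],"roll":0},{"slide":[0,0,0],"roll":0},{"slide":[0,0,0],"roll":0},{"slide":[0,0,0],"roll":0},{"slide":[0,0,0],"roll":0}], "fingers": 0}}

```text
t: 16.1
eef_pos: [508.6, 286.6, 111.6]
tcp_rot: [-3.142, 0.0, -3.052]
ft_force: [-0.2, -0.1, -0.2]
opening: 0.284
grip_force: 0.0
```

Emit:
{"method": "step_arm", "body": {"increments": [{"slide":[0,0,0],"roll":0},{"slide":[0,0,0],"roll":0},{"slide":[0,0,0],"roll":0}]}}

```text
t: 16.48
eef_pos: [508.6, 286.6, 111.5]
tcp_rot: [3.142, 0.0, -3.053]
ft_force: [-1.1, 1.6, 0.7]
opening: 0.191
grip_force: 30.0
```

```bash
python3 - <<'E'
from h import *
np.set_printoptions(precision=3,suppress=True)
s=state();print(s['eef_pos'],s['tcp_rot'],s['ft_force'],s['moment'],s['grip_force'],s['opening'])
d=cam('wrist','w6');P=cloud(d);z=P[...,2]
m=hsvmask(d,(5,200,80),(22,255,255))&(z>70)&(z<100);q=P[m];print('jack wrist',m.sum(),q.min(0),q.max(0))
d=cam('top','top6');P=cloud(d);z=P[...,2]
r=boardpose(d,P);print('board',r)
# orange edge fits: per image column, outermost orange rows
m=hsvmask(d,(8,180,100),(20,255,255))&(z>80)&(z<100)&(abs(P[...,0]-525)<110)
cols=[u for u in range(640) if m[:,u].sum()>=2]
A=np.array([ [P[np.where(m[:,u])[0].min(),u][1],P[np.where(m[:,u])[0].min(),u][0]] for u in cols]);print('far edge',np.polyfit(A[:,0],A[:,1],1),A[:,0].min(),A[:,0].max())
A=np.array([ [P[np.where(m[:,u])[0].max(),u][1],P[np.where(m[:,u])[0].max(),u][0]] for u in cols]);A=A[A[:,1]<500];print('near edge',np.polyfit(A[:,0],A[:,1],1) if len(A)>3 else A,len(A))
m=hsvmask(d,(0,150,80),(6,255,255))&(z>105)&(z<125)&(P[...,1]<-150);q=P[m];print('red',len(q),q.mean(0),q.min(0),q.max(0))
E
```

```text
[508.551 286.634 111.46 ] [ 3.142  0.    -3.053] [-1.094  1.612  0.714] [ 0.251 -0.096 -0.199] 29.999168515205383 0.19124578554764346
jack wrist 192 [456.385  83.788  80.882] [463.111 138.746  91.351]
board (((518.3060302734375, 114.55875396728516), (119.5364990234375, 352.592041015625), 4.701510429382324), array([[444.289, 285.363],
       [473.189, -66.043],
       [592.323, -56.245],
       [563.423, 295.16 ]], dtype=float32))
far edge [  0.036 595.389] -28.90725680954671 212.96274210749905
near edge [ -0.062 461.421] 32
red 18 [ 645.027 -224.612  117.683] [ 626.882 -228.311  105.014] [ 660.038 -222.678  123.91 ]
```

```bash
python3 - <<'E'
from h import *
np.set_printoptions(precision=4,suppress=True)
def T(p,e):
    M=np.eye(4);M[:3,:3]=Ro.from_euler('xyz',e).as_matrix();M[:3,3]=p;return M
s=state();w=cam('wrist');top=cam('top')
Tc=w['camera_from_world']@T(s['eef_pos'],s['tcp_rot'])
w4={'intrinsics':w['intrinsics'],'camera_from_world':Tc@np.linalg.inv(T([530.7,17.6,260.9],[3.139,.001,1.657])),'color':cv2.imread('pics/w4.png')[:,:,::-1].copy()}
t3={**top,'color':cv2.imread('pics/top3.png')[:,:,::-1].copy()}
def edge(d,m,axis,pick,z,rng,prop=1):
    pts=[]
    for k in range(*rng):
        i=np.where(m[k] if axis=='row' else m[:,k])[0]
        if len(i)>=2:
            v=(i.max()+.5 if pick=='max' else i.min()-.5)
            pts.append(ray(d,(v,k) if axis=='row' else (k,v),z)[:2])
    p=np.array(pts)
    for _ in range(4):
        c=np.polyfit(p[:,1],p[:,0],1);r=abs(np.polyval(c,p[:,1])-p[:,0]);p=p[r<max(2*np.median(r),.5)]
    return 'dx/dy %.4f x(y=91)=%.1f x(y=0) %.1f n=%d res %.2f y %.0f..%.0f'%(c[0],np.polyval(c,91),c[1],len(p),r.mean(),p[:,1].min(),p[:,1].max())
m=hsvmask(w4,(8,190,100),(20,255,255));m[:,:370]=0;m[:,450:]=0;print('w4 far jack',edge(w4,m,'row','max',90,(5,215)))
m=hsvmask(w4,(0,0,120),(179,70,255));m[:,:200]=0;m[:,395:]=0
print('w4 board far',edge(w4,m,'row','max',102,(5,110)),'| near',edge(w4,m,'row','min',102,(5,110)))
m=hsvmask(t3,(8,190,120),(20,255,255));m[:170]=0;m[225:]=0;m[:,:200]=0;m[:,310:]=0
a=m.copy();a[190:]=0;print('top far jack',edge(t3,a,'col','min',90,(228,292)))
a=m.copy();a[:210]=0;print('top near jack',edge(t3,a,'col','max',90,(228,296)))
E
```

```text
Traceback (most recent call last):
IndexError: too many indices for array: array is 1-dimensional, but 2 were indexed
```

```bash
python3 - <<'E'
from h import *
np.set_printoptions(precision=4,suppress=True)
def T(p,e):
    M=np.eye(4);M[:3,:3]=Ro.from_euler('xyz',e).as_matrix();M[:3,3]=p;return M
s=state();w=cam('wrist');top=cam('top')
Tc=w['camera_from_world']@T(s['eef_pos'],s['tcp_rot'])
w3={'intrinsics':w['intrinsics'],'camera_from_world':Tc@np.linalg.inv(T([526.7,17.3,260.2],[3.139,.001,1.657])),'color':cv2.imread('pics/w3.png')[:,:,::-1].copy()}
t3={**top,'color':cv2.imread('pics/top3.png')[:,:,::-1].copy()}
def edge(d,m,axis,pick,z,rng):
    pts=[]
    for k in range(*rng):
        i=np.where(m[k] if axis=='row' else m[:,k])[0]
        if len(i)>=1:
            v=(i.max()+.5 if pick=='max' else i.min()-.5)
            pts.append(ray(d,(v,k) if axis=='row' else (k,v),z)[:2])
    p=np.array(pts)
    if len(p)<5: return 'few'
    for _ in range(4):
        c=np.polyfit(p[:,1],p[:,0],1);r=abs(np.polyval(c,p[:,1])-p[:,0]);p=p[r<=max(2.5*np.median(r),.5)]
    return 'dx/dy %.4f x(y=91)=%.1f n=%d res %.2f y %.0f..%.0f'%(c[0],np.polyval(c,91),len(p),r.mean(),p[:,1].min(),p[:,1].max())
print(cv2.cvtColor(w3['color'],cv2.COLOR_RGB2HSV)[[30,100,200],[398,395,388]],cv2.cvtColor(t3['color'],cv2.COLOR_RGB2HSV)[[178,176],[240,280]])
O=((5,205,90),(22,255,255))
m=hsvmask(w3,*O);m[:,:370]=0;m[:,450:]=0;print('w3 far jack',edge(w3,m,'row','max',90,(5,215)))
m=hsvmask(w3,(0,0,120),(179,75,255));m[:,:200]=0;m[:,395:]=0
print('w3 board far',edge(w3,m,'row','max',102,(5,110)),'| near',edge(w3,m,'row','min',102,(5,110)))
m=hsvmask(t3,*O);m[:170]=0;m[225:]=0
a=m.copy();a[190:]=0;print('top far jack',edge(t3,a,'col','min',90,(226,294)))
a=m.copy();a[:210]=0;print('top near jack',edge(t3,a,'col','max',90,(226,298)))
E
```

```text
[[ 15 173 190]
 [ 15 178 193]
 [ 14 183 195]] [[16 78 95]
 [15 88 96]]
w3 far jack few
w3 board far dx/dy -0.0873 x(y=91)=581.9 n=105 res 0.25 y 104..199 | near dx/dy -0.0889 x(y=91)=462.1 n=85 res 0.26 y 93..188
top far jack dx/dy -0.0029 x(y=91)=596.8 n=8 res 0.00 y 181..203
top near jack few
```

```bash
python3 - <<'E'
from h import *
def T(p,e):
    M=np.eye(4);M[:3,:3]=Ro.from_euler('xyz',e).as_matrix();M[:3,3]=p;return M
s=state();w=cam('wrist');top=cam('top')
Tc=w['camera_from_world']@T(s['eef_pos'],s['tcp_rot'])
w3={'intrinsics':w['intrinsics'],'camera_from_world':Tc@np.linalg.inv(T([526.7,17.3,260.2],[3.139,.001,1.657])),'color':cv2.imread('pics/w3.png')[:,:,::-1].copy()}
t3={**top,'color':cv2.imread('pics/top0.png')[:,:,::-1].copy()}
def edge(d,m,axis,pick,z,rng):
    pts=[]
    for k in range(*rng):
        i=np.where(m[k] if axis=='row' else m[:,k])[0]
        if len(i)>=1:
            v=(i.max()+.5 if pick=='max' else i.min()-.5)
            pts.append(ray(d,(v,k) if axis=='row' else (k,v),z)[:2])
    p=np.array(pts)
    if len(p)<5: return 'few'
    for _ in range(4):
        c=np.polyfit(p[:,1],p[:,0],1);r=abs(np.polyval(c,p[:,1])-p[:,0]);p=p[r<=max(2.5*np.median(r),.5)]
    return 'dx/dy %.4f x(y=91)=%.1f n=%d res %.2f y %.0f..%.0f'%(c[0],np.polyval(c,91),len(p),r.mean(),p[:,1].min(),p[:,1].max())
m=hsvmask(w3,(8,140,100),(20,255,255));m[:,:370]=0;m[:,450:]=0;print('w3 far jack',edge(w3,m,'row','max',90,(5,215)))
m=hsvmask(t3,(8,170,110),(20,255,255));m[:165]=0;m[228:]=0
for lo in(150,170,190):
    m=hsvmask(t3,(8,lo,110),(20,255,255))
    a=m.copy();a[:165]=0;a[192:]=0;a[:,:220]=0;a[:,300:]=0
    q=np.float32([ray(t3,(u,v),90)[:2] for v,u in zip(*np.where(a))])
    print(lo,'top far jack',edge(t3,a,'col','min',90,(226,294)),q.min(0),q.max(0))
    a=m.copy();a[:212]=0;a[228:]=0;print('top near jack',edge(t3,a,'col','max',90,(226,298)))
E
```

```text
w3 far jack dx/dy -0.0564 x(y=91)=606.8 n=209 res 0.28 y -11..205
150 top far jack dx/dy -0.0546 x(y=91)=605.6 n=68 res 0.78 y -12..203 [575.35876  -24.985937] [611.7199  216.11612]
top near jack dx/dy -0.0568 x(y=91)=452.7 n=42 res 0.55 y -26..165
170 top far jack dx/dy -0.0548 x(y=91)=604.5 n=68 res 0.81 y -12..203 [575.3672   -21.779745] [608.4616  212.91058]
top near jack dx/dy -0.0507 x(y=91)=453.8 n=42 res 0.72 y -26..124
190 top far jack dx/dy -0.0551 x(y=91)=602.4 n=68 res 0.78 y -12..203 [578.60034  -21.760784] [608.4616  212.91058]
top near jack dx/dy -0.0733 x(y=91)=453.6 n=20 res 0.68 y -26..35
```

Jack axis slope is −0.0556 and board slope −0.088, so about 0.032 rad of skew. There are about 170 mm to slide and about 14 mm of lateral correction at the cleat. I slide slowly and straighten on the way.

Emit:
{"method": "step_arm", "body": {"increments": [{"slide":[-0.0003,-0.004,0.0005],"roll":0.002},{"slide":[-0.0008,-0.012,0.0005],"roll":0.004},{"slide":[-0.0013,-0.022,0.0005],"roll":0.006},{"slide":[-0.0018,-0.032,0.0005],"roll":0.008},{"slide":[-0.0022,-0.042,0.0005],"roll":0.01}]}}

```text
t: 17.5
eef_pos: [514.8, 245.3, 111.4]
tcp_rot: [3.141, 0.001, -3.062]
ft_force: [-1.1, 6.8, 6.1]
opening: 0.189
grip_force: 30.0
```

```bash
python3 - <<'E'
from h import *
np.set_printoptions(precision=3,suppress=True)
s=state();print(s['eef_pos'],s['ft_force'],s['moment'])
print(rel([532,117.4,111],[0.0555,-0.9985]))
d=cam('wrist');P=cloud(d);z=P[...,2]
m=hsvmask(d,(0,0,120),(179,60,255))&(z>90)&(z<115);q=P[m];c,*_=np.linalg.lstsq(np.c_[q[:,:2]-q[:,:2].mean(0),np.ones(len(q))],q[:,2],rcond=None);print('board plane',c,len(q))
E
```

```text
[514.829 245.278 111.44 ] [-1.133  6.777  6.118] [ 0.882  0.204 -0.099]
(array([-0.007, -0.129,  0.   ]), 0.024)
board plane [ -0.001  -0.    101.794] 41411
```

Emit:
{"method": "step_arm", "body": {"increments": [{"slide":[-0.0005,-0.008,0],"roll":0.002},{"slide":[-0.001,-0.019,0],"roll":0.005},{"slide":[-0.0015,-0.031,0],"roll":0.008},{"slide":[-0.002,-0.043,0],"roll":0.011},{"slide":[-0.0025,-0.055,0],"roll":0.014}]}}

```text
t: 18.18
eef_pos: [521.7, 190.6, 111.4]
tcp_rot: [3.141, 0.001, -3.076]
ft_force: [-1.3, 6.8, 5.7]
opening: 0.191
grip_force: 30.0
```

```bash
python3 - <<'E'
from h import *
np.set_printoptions(precision=3,suppress=True)
s=state();print(s['eef_pos'],s['ft_force'],s['moment'])
print(rel([532,117.4,111],[0.0555,-0.9985]))
E
```

```text
[521.651 190.554 111.429] [-1.279  6.805  5.732] [ 0.952  0.244 -0.033]
(array([-0.005, -0.074,  0.   ]), 0.0099)
```

Emit:
{"method": "step_arm", "body": {"increments": [{"slide":[-0.0005,-0.01,0],"roll":0.002},{"slide":[-0.0015,-0.022,0],"roll":0.004},{"slide":[-0.0025,-0.034,0],"roll":0.006},{"slide":[-0.0035,-0.045,0],"roll":0.008},{"slide":[-0.004,-0.052,0],"roll":0.01}]}}

```text
t: 18.8
eef_pos: [529.1, 138.8, 111.5]
tcp_rot: [3.141, 0.001, -3.087]
ft_force: [0.1, 7.8, 6.2]
opening: 0.187
grip_force: 30.0
```

Emit:
{"method": "step_arm", "body": {"increments": [{"slide":[0,0,0.0003],"roll":0}]}}

```text
t: 18.92
eef_pos: [529.2, 138.2, 111.4]
tcp_rot: [-3.141, 0.001, -3.087]
ft_force: [-1.1, -2.7, 13.3]
opening: 0.188
grip_force: 30.0
```

```bash
python3 - <<'E'
from h import *
np.set_printoptions(precision=3,suppress=True)
u=np.array([.0555,-.9985]);v=np.array([.9985,.0555])
s=state();print(s['eef_pos'],s['ft_force'],s['moment'])
print(rel([532,117.4,111],[0.0555,-0.9985]))
for c in('top','side'):
    d=cam(c,c+'7');P=cloud(d);z=P[...,2]
    for t,h in(('board_end',102),('gauge_mark',111)):
        for x in mark_of(c,t)[:1]:
            p=ray(d,x['uv'],h)[:2];print(c,t,round(x['confidence'],2),np.round(x['uv'],1),p,'u,v',p@u,p@v)
    m=hsvmask(d,(0,150,70),(7,255,255))&(z>90)&(z<135)&(P[...,1]<-150)
    if m.sum(): q=P[m][:,:2];print(c,'red u',np.median(q@u),(q@u).min(),(q@u).max(),'v',(q@v).min(),(q@v).max(),m.sum())
    if c=='top':
        m=hsvmask(d,(0,0,120),(179,75,255))&(z>96)&(z<108)&(abs(P[...,0]-530)<90)&(P[...,1]<60);q=P[m][:,:2]
        r=cv2.minAreaRect(q.astype(np.float32));print('board',r,cv2.boxPoints(r),'umax',np.percentile(q@u,99),(q@u).max(),'v',(q@v).min(),(q@v).max())
t=cv2.imread('pics/top7.png')[140:240,220:400];cv2.imwrite('pics/t7.png',cv2.resize(t,None,fx=4.4,fy=4.4,interpolation=2))
E
```

```text
[529.159 138.17  111.42 ] [-1.14  -2.718 13.309] [-0.133  0.38  -0.155]
(array([-0.002, -0.021,  0.   ]), -0.0005)
top board_end 0.95 [354.  190.4] [ 551.332 -207.464] u,v 237.7517303745624 538.990499524758
top gauge_mark 0.83 [360.7 166.2] [ 627.995 -228.447] u,v 262.95789899576823 614.3746960151606
top red u 259.5451874596151 258.9688581606725 261.84537516634015 v 610.608948367178 646.7301641115408 23
board ((546.4759521484375, -300.30743408203125), (119.96231079101562, 726.19482421875), 2.976043701171875) [[ 467.724   59.186]
 [ 505.427 -666.029]
 [ 625.228 -659.801]
 [ 587.525   65.414]] umax 234.1625427687162 693.4497430817062 v 469.5120272671162 589.9391130473265
side board_end 0.78 [335.4 175.2] [ 551.409 -217.388] u,v 247.66491583984364 538.5166322683881
side gauge_mark 0.68 [311.7 163.8] [ 640.752 -219.276] u,v 254.50878477973166 627.620973887155
side red u 258.22045123454666 254.4718100234414 262.5585971615202 v 614.2249656202032 651.292134950911 59
```

View pics/t7.png

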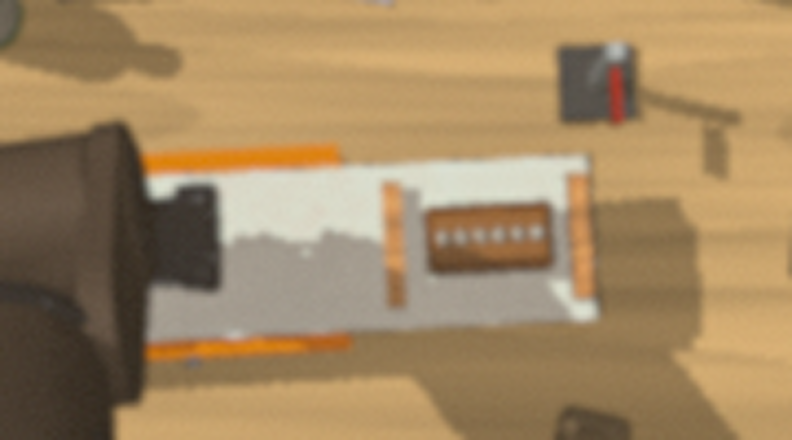

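The picture shows the board square on the jack, its end at about (595,240) and the red blade at (616,95), so roughly 20 mm are left. I move 17 mm, then measure finely.

Emit:
{"method": "step_arm", "body": {"increments": [{"slide":[-0.0005,-0.004,0],"roll":0},{"slide":[-0.001,-0.009,0],"roll":0},{"slide":[-0.0015,-0.013,0],"roll":0},{"slide":[-0.002,-0.017,0],"roll":0},{"slide":[-0.002,-0.017,0],"roll":0}]}}

```text
t: 19.85
eef_pos: [532.0, 122.1, 111.4]
tcp_rot: [3.141, 0.001, -3.087]
ft_force: [-0.7, 4.8, 10.1]
opening: 0.19
grip_force: 30.0
```

```bash
python3 - <<'E'
from h import *
np.set_printoptions(precision=2,suppress=True)
u=np.array([.0555,-.9985]);v=np.array([.9985,.0555])
s=state();print(s['eef_pos'],s['tcp_rot'],s['ft_force'],s['moment'])
d=cam('top','top8');P=cloud(d)
img=d['color'].astype(np.float32)
K=d['intrinsics'];C=d['camera_from_world']
def proj(p):
    q=C[:3,:3]@p+C[:3,3];return K[0,0]*q[0]/-q[2]+K[0,2],K[1,1]*-q[1]/-q[2]+K[1,2]
def samp(uu,vs,z):
    xy=np.array([proj(np.array([*(a*u+b*v),z])) for b in vs for a in uu],np.float32).reshape(len(vs),len(uu),2)
    return cv2.remap(img,xy[...,0],xy[...,1],cv2.INTER_LINEAR).mean(0)
uu=np.arange(235,285,1.)
redp=samp(uu,np.arange(616,642,2.),111); f=redp[:,0]-redp[:,1]; f=np.clip(f-np.median(f)-5,0,None); print('red u',(f*uu).sum()/f.sum(), f.round())
for lo,hi in((475,490),(575,586)):
    e=samp(uu,np.arange(lo,hi,1.),102); print('board',lo,e.mean(1).round().astype(int), 'G-blue', (e[:,0]-e[:,2]).round().astype(int))
E
```

```text
[532.   122.1  111.41] [ 3.14  0.   -3.09] [-0.72  4.8  10.12] [ 0.65  0.34 -0.25]
red u 261.7229789604372 [ 0.  0.  0.  0.  0.  0.  0.  0.  0.  0.  0.  0.  0.  0.  0.  0.  0.  0.
  0.  5. 16. 29. 43. 57. 66. 70. 73. 70. 59. 47. 35. 21.  8.  0.  0.  0.
  0.  0.  0.  0.  0.  0.  0.  2.  3.  4.  5.  6.  6.  6.]
board 475 [194 195 195 195 194 193 191 190 190 188 187 185 183 178 173 167 158 148
 138 128 119 110 106 104 103 103 105 106 107 108 108 108 108 108 107 107
 107 107 107 108 108 108 108 107 107 107 107 107 108 108] G-blue [20 21 22 23 25 26 27 28 28 29 29 29 29 29 28 29 28 28 28 31 35 38 43 48
 54 58 59 60 61 61 61 60 60 60 60 60 60 60 60 60 61 61 61 61 61 61 60 60
 60 60]
board 575 [204 201 198 194 191 187 186 185 184 184 184 184 183 181 178 175 169 163
 156 152 147 143 142 145 147 150 152 154 156 157 157 157 157 157 158 158
 157 157 157 158 158 158 158 158 158 158 158 159 158 158] G-blue [20 22 25 28 32 35 39 42 45 47 48 49 49 49 48 48 47 47 47 50 55 60 67 73
 80 85 87 89 90 90 91 91 90 90 90 89 89 89 89 89 90 90 90 90 90 90 90 89
 90 90]
```

Board end is at u≈257.2 and the blade at u≈261.7, so 4.5 mm remain.

Emit:
{"method": "step_arm", "body": {"increments": [{"slide":[0,-0.0015,0],"roll":0},{"slide":[0,-0.003,0],"roll":0},{"slide":[0,-0.0045,0],"roll":0},{"slide":[0,-0.0045,0],"roll":0},{"slide":[0,-0.0045,0],"roll":0}]}}

```text
t: 20.52
eef_pos: [532.3, 117.9, 111.4]
tcp_rot: [3.141, 0.002, -3.086]
ft_force: [-0.2, 7.6, 10.5]
opening: 0.189
grip_force: 30.0
```

```bash
python3 - <<'E'
from h import *
np.set_printoptions(precision=3,suppress=True)
u=np.array([.0555,-.9985]);v=np.array([.9985,.0555])
s=state();print(s['eef_pos'],s['tcp_rot'],s['ft_force'],s['moment'])
d=cam('top','top9');P=cloud(d);z=P[...,2];img=d['color'].astype(np.float32);K=d['intrinsics'];C=d['camera_from_world']
def proj(p):
    q=C[:3,:3]@p+C[:3,3];return K[0,0]*q[0]/-q[2]+K[0,2],K[1,1]*-q[1]/-q[2]+K[1,2]
def samp(uu,vs,z):
    xy=np.array([proj(np.array([*(a*u+b*v),z])) for b in vs for a in uu],np.float32).reshape(len(vs),len(uu),2)
    return cv2.remap(img,xy[...,0],xy[...,1],cv2.INTER_LINEAR).mean(0)
uu=np.arange(235,285,.5)
for lo,hi in((475,490),(575,586)):
    e=samp(uu,np.arange(lo,hi,1.),102);r=e[:,0]-e[:,2];bg=np.median(r[-30:]);k=uu>252;i=np.argmax((r>(bg+r[(uu>248)&(uu<254)].mean())/2)&k);print('edge u',uu[i])
m=hsvmask(d,(0,0,120),(179,75,255))&(z>90)&(z<110)&(abs(P[...,0]-530)<90)&(P[...,1]<60)&(P[...,1]>-270)
q=P[m];r=cv2.minAreaRect(q[:,:2].astype(np.float32));print(r)
c=np.linalg.lstsq(np.c_[q[:,:2]-q[:,:2].mean(0),np.ones(len(q))],q[:,2],rcond=None)[0];print('plane',c)
m=hsvmask(d,(4,50,20),(20,255,255))&(abs(P[...,0]-540)<60)&(P[...,1]<60)&(P[...,1]>-260)
for nm,lo,hi in(('cork',113,123),('fossil',132,160)):
    n,l,st,_=cv2.connectedComponentsWithStats((m&(z>lo)&(z<hi)).astype(np.uint8))
    for i in range(1,n):
        if st[i][4]>60: print(nm,P[l==i].mean(0),cv2.minAreaRect(P[l==i][:,:2].astype(np.float32)))
cam('side','side9');s=cv2.imread('pics/side9.png')[110:270,220:420];cv2.imwrite('pics/s9.png',cv2.resize(s,None,fx=3.7,fy=3.7,interpolation=2))
E
```

```text
[532.319 117.905 111.433] [ 3.141  0.002 -3.086] [-0.249  7.562 10.466] [ 1.05   0.322 -0.102]
edge u 261.5
edge u 261.5
((537.42919921875, -83.83328247070312), (120.0771255493164, 293.46240234375), 3.017904758453369)
plane [ -0.003  -0.    100.79 ]
cork [ 543.932 -218.98   118.79 ] ((544.8229370117188, -219.20004272460938), (89.1094741821289, 13.901493072509766), 3.080724000930786)
cork [536.611 -85.438 118.71 ] ((538.2240600585938, -85.40122985839844), (88.68362426757812, 13.9198579788208), 2.959519386291504)
fossil [ 540.874 -152.941  141.102] ((541.1981811523438, -153.29307556152344), (46.926414489746094, 88.80229187011719), 4.361335277557373)
```

View pics/s9.png

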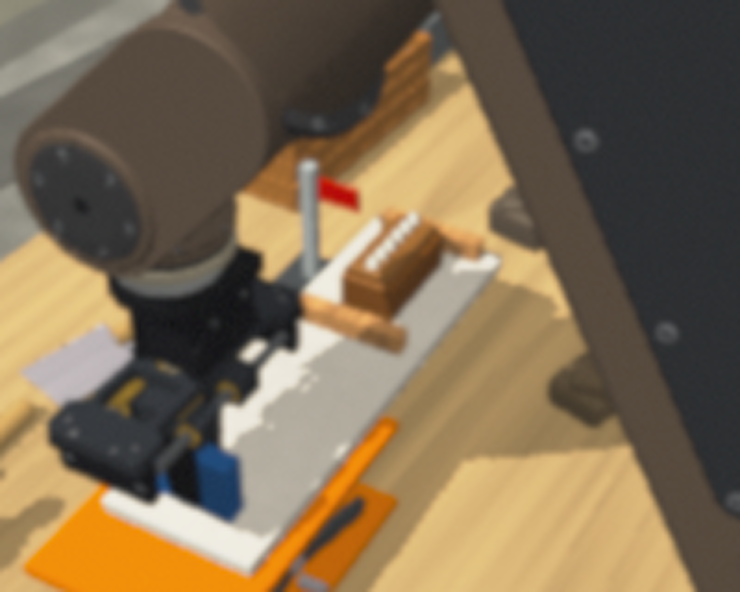

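The side view shows the fossil upright between the strips at about (395,260). The board lies level on the jack, its end is at the blade and the cleat is gripped. The measured end (261.5) matches the blade (261.7), so I hand in.

```bash
python3 -c "
from h import *
print(env.job_done())"
```

```text
the job is handed in; nothing more can be done
None
```

I set the brown jaw fossil upright and let go of it, within about 1 mm of the bay centre, then slid the board out to about 0.2 mm from the red blade. I handed the job in at about 21 s with the cleat still gripped and the board level; no verdict came back.

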